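# Pack out a watch-block clamp and hold it shut

## Robot

A 7-joint arm with a two-finger parallel gripper is mounted at the origin on the work surface. World frame = base frame: x ahead of the robot, y to its left, z up, the work surface at z = 0. Lengths are in mm, angles in rad, forces in N, time in s.
With the tool pointing down it reaches from about 425 to 875 mm from the base axis. Payload 8.4 kg.
Tool frame: the origin (TCP) lies at the very end of the fingers, on their centre line; the grasp point (between the pads) lies 19 mm behind it (hold_point_z is the z of the grasp point in the tool frame, in mm); z points along the fingers, y is the direction in which the jaws open and shut (so a half turn about z gives the same grasp; the last joint's range is limited). The gripper opens to 85 mm and grips with 20 to 120 N. Pads are 22 mm wide; open, the fingers measure 114 mm over their backs; the gripper's body (76 mm by 85 mm) begins 54 mm behind the grasp point. The pads swing forward as they close: fully open they stand 13 mm farther back than shut.
Start: joints at [-1.256, 0.333, 0.04, 1.465, -0.013, 1.343, -0.059], TCP at [261.358, 595.11, 231.308] pointing down, gripper open.
Joint ranges: [-2.58, 2.58], [-0.38, 2.09], [-1.3, 1.39], [0.25, 2.4], [-1.5, 4.64], [0.08, 2.09], [-2.65, 2.65]. Speed limits (rad/s): [2.22, 2.22, 2.79, 2.79, 3.14, 3.14, 3.14].

## Interface

Orientations are given as a unit quaternion [x, y, z, w].
In Python, from workcell import observe, capture, sign_off, hold_point_z gives the robot as it stands.
- The arm moves only by the tool carry_out, never from a script. Its argument "rows" is a list that holds one entry, the list of rows, each a list of 5 numbers: the shift along the tool's x, y, z scaled (see below), then the turn about the tool's z scaled (see below), then the closure, from 0 (fully open) to 1 (shut). A call has 1 to 10 rows; each row is the pose to reach, as a shift and turn from the pose measured when the call began, along the tool's axes at that moment, turning the shorter way round; what a row does not reach only later rows make up. The controller multiplies each number of a shift by 500 mm and each number of a turn by 360 degrees. A row lasts 1/8 s, in which the tool goes at most 62.5 mm and 10.7 degrees, less where a joint would pass 70% of its speed; a pose out of reach is approached as far as the arm can. A call with a number of a shift or a turn outside -1 to 1 is refused whole. A call with a gripper value outside its range is refused whole. The fingers move at their own pace and stop on an object; "force" is the grip in N (left out, the last holds). Time passes only in rows, so rows that repeat a pose let the fingers close. It gives the time, the measured TCP pose, the force and the opening at its end, in the units of the state.
- observe(): the state, without advancing time (a new reading comes with each control period).
- capture(name): name is "scene" or "top"; returns a dict with "image" (420x560x3 uint8, red, green, blue), "fx", "fy", "cx", "cy" (pixels), "extrinsics" (4x4, takes a point from world to camera coordinates). Camera axes: x right, y down, z forward; pixel columns grow to the right and rows downward; lengths in mm; the calibration is good to about 2 mm. A picture is of the moment at which its call begins. There is no depth.
- sign_off(): hands the job in, once; it reports no verdict.
The state is a dict: "time_s": time; "joint_pos": joint angles; "dq": joint speeds; "effort": joint torques, N m; "ee_pos": TCP position; "eef_rot": TCP orientation; "contact_force": force on the tool from outside, world axes, zero at the start; "wrist_torque": the same for the moment, N m; "gripper_width": finger opening in mm.
Only numpy, scipy, OpenCV 4.12 (cv2) and the standard library are available. Lean on these libraries where they do the work, as an engineer would, in place of code of your own. Each camera call takes 0.05 s, during which the arm holds its last target.

## Task

The jaw of the bench clamp cannot reach the watch block, so stand spacer blocks upright in the channel between them, thick way along the channel, one behind the other with their broad faces towards the jaw, until pushing the jaw squeezes the stack against the block instead of running to the end of its travel (two or three are needed; leave any spare clear of the clamp). Then push the jaw up by its black upright grip, firmly until you feel the stack go tight, without forcing it, and finish while still holding it pushed: it springs back if let go. Leave the bottle, the ring box and the screwdriver alone.

Things in the scene. Friction and masses are not known exactly. Their poses are not given: they have to be found in the camera images.
- clamp: fixed dark steel channel on the counter, open on top. Origin on the counter under the front face of the jaw when fully back; own x along the channel from the jaw to the watch block and end stop, y across, z up. Floor 6 above the counter, inner width 40, walls 8 thick with tops 20 above the counter; runs from x = -97 to 153; low bolted feet (11 high) reach y = +-52 near its ends
- jaw (a joint): travel of the sliding jaw: 0 = fully back, 0.034 m = end of its travel, towards the block. A light spring (2 N at 0, 5.4 N at the end) pushes it back when let go
- jaw_face (a point): centre of the jaw's flat front face (36 wide, 22 high, its top 28 above the counter), axes as the channel's; moves with the jaw. The jaw's aluminium body reaches 85 back from it
- jaw_grip (a point): point on the jaw's black upright grip, 60 behind the jaw's front face, on the centre line, 58 above the counter. The grip is a post 20 (along the channel) x 30 (across) with its top 78 above the counter and its foot at 28; push it along the channel's +x to close the jaw
- stop: fixed steel end stop bolted across the channel, 20 long, 44 above the counter at its screw; its place along the channel differs each time. Origin on the counter under its working face, axes as the channel's. The watch block's back rests against it
- block_face (a point): centre of the front face (36 wide, 22 high, top 28 above the counter) of the watch block: loose dark wooden block 50 long, 0.15 kg, a steel watch case (28 dia., 6 high) in its top, lying in the channel against the end stop. Axes as the channel. The gap from jaw_face to here is 54 to 78 wide with the jaw back. It bears a push of up to 60 N
- block: the same watch block; origin under the bottom edge of its front face, 6 above the counter
- spacer1_mid (a point): loose plain aluminium spacer block, standing on the counter: 18 thick (own x) x 36 wide (own y) x 64 tall (own z), 0.11 kg; two small dark dots low on its 36 x 64 faces. The point is its centre, 32 above its foot. 
- spacer2_mid (a point): loose plain aluminium spacer block, standing on the counter: 18 thick (own x) x 36 wide (own y) x 64 tall (own z), 0.11 kg; two small dark dots low on its 36 x 64 faces. The point is its centre, 32 above its foot. 
- spacer3_mid (a point): loose plain aluminium spacer block, standing on the counter: 18 thick (own x) x 36 wide (own y) x 64 tall (own z), 0.11 kg; two small dark dots low on its 36 x 64 faces. The point is its centre, 32 above its foot. 
- cleaner: bystander: white bottle 54 dia., 125 high; origin under its foot
- ringbox: bystander: blue cloth-covered ring box 56 x 56 x 43; origin under its foot
- driver: bystander: screwdriver lying on the counter, about 160 long along its own x; origin beneath it
Not all that is in view belongs to the job. What is shaped like the part that bears spacer2_mid but yellow is not meant.

How it is judged (in metres and radians):
At the end, for the whole second after the job is handed in: Jaw held at rest; fingers on jaw > 3 N, jaw on a spacer > 5 N, a spacer on the block > 4 N. Spacers in the channel stand on its floor, upright and square within 0.15 rad, within 8 mm of its centre line; a spare is 40 mm off that line or past the ends. Block flat ((contact force between jaw and spacer1 above 5 N or contact force between jaw and spacer2 above 5 N or contact force between jaw and spacer3 above 5 N) and (contact force between block and spacer1 above 4 N or contact force between block and spacer2 above 4 N or contact force between block and spacer3 above 4 N) and velocity of joint jaw below 0.005 m/s and contact force between the fingers and jaw above 3 N and z of block_face in the frame of clamp below 0.022 m and angle between block_face's own z axis and vertical below 0.12 rad and ((x of spacer1_mid in the frame of clamp between 0 and 0.08 m and y of spacer1_mid in the frame of clamp between -0.008 and 0.008 m and z of spacer1_mid in the frame of clamp below 0.042 m and angle between spacer1_mid's own z axis and vertical below 0.15 rad and angle between the x axis of spacer1_mid and the x axis of clamp, either way round below 0.15 rad) or y of spacer1_mid in the frame of clamp above 0.04 m or y of spacer1_mid in the frame of clamp below -0.04 m or x of spacer1_mid in the frame of clamp above 0.18 m or x of spacer1_mid in the frame of clamp below -0.12 m) and ((x of spacer2_mid in the frame of clamp between 0 and 0.08 m and y of spacer2_mid in the frame of clamp between -0.008 and 0.008 m and z of spacer2_mid in the frame of clamp below 0.042 m and angle between spacer2_mid's own z axis and vertical below 0.15 rad and angle between the x axis of spacer2_mid and the x axis of clamp, either way round below 0.15 rad) or y of spacer2_mid in the frame of clamp above 0.04 m or y of spacer2_mid in the frame of clamp below -0.04 m or x of spacer2_mid in the frame of clamp above 0.18 m or x of spacer2_mid in the frame of clamp below -0.12 m) and ((x of spacer3_mid in the frame of clamp between 0 and 0.08 m and y of spacer3_mid in the frame of clamp between -0.008 and 0.008 m and z of spacer3_mid in the frame of clamp below 0.042 m and angle between spacer3_mid's own z axis and vertical below 0.15 rad and angle between the x axis of spacer3_mid and the x axis of clamp, either way round below 0.15 rad) or y of spacer3_mid in the frame of clamp above 0.04 m or y of spacer3_mid in the frame of clamp below -0.04 m or x of spacer3_mid in the frame of clamp above 0.18 m or x of spacer3_mid in the frame of clamp below -0.12 m)); the arm keeps its last pose, push and grip.
It fails at once if the bottle is pushed more than 30 mm (distance of cleaner from where it was at the start of the episode above 0.03 m).
It fails at once if the ring box is pushed more than 30 mm (distance of ringbox from where it was at the start of the episode above 0.03 m).
It fails at once if the screwdriver is pushed more than 30 mm (distance of driver from where it was at the start of the episode above 0.03 m).
It fails at once if the clamp is forced: more than 60 N on the watch block from a spacer (contact force between block and spacer1 above 60 N or contact force between block and spacer2 above 60 N or contact force between block and spacer3 above 60 N).
It also fails if it takes over 72 s, if anything falls off the work surface, if the arm or the gripper's body presses on something with over 40 N, if the wrist force passes 120 N, or if a joint passes its speed limit or range.

## Working session

There is one attempt and no reset: what is moved stays moved. The work goes in short steps, Python scripts to look and compute and a tool call to move; the robot and the scene stay as the last step left them, time stands still between calls to the robot, and variables do not carry over. Pictures are saved under pics/ and viewed, and the job is handed in when it is done.

Besides the shell and the picture viewer there is one more tool, called after "Emit:" as name([rows], argument=value, ...), one row to a line, values as JSON. carry_out: Moves the arm, as the interface text tells. Its arguments: {"type":"object","properties":{"rows":{"type":"array"},"force":{"type":"number"}},"required":["rows"]}

```bash
mkdir -p pics; ls; python3 - <<'E'
from workcell import observe, capture, hold_point_z
import cv2,numpy as np
s=observe();print(s, hold_point_z)
for n in("scene","top"):
    c=capture(n);cv2.imwrite(f"pics/{n}0.png",c["image"][:,:,::-1]);print(n,c["fx"],c["fy"],c["cx"],c["cy"],np.round(c["extrinsics"],4).tolist())
E
```

```text
pics
{'time_s': 0.0, 'joint_pos': array([-1.256182  ,  0.33392645,  0.03985941,  1.46628141, -0.01340307,
        1.34333617, -0.05847261]), 'dq': array([ 0.00116183, -0.00103617, -0.00094137, -0.00017691, -0.00040678,
       -0.0023836 ,  0.00113848]), 'effort': array([-7.12322822e-05, -6.58547330e+01,  1.36494499e+00, -4.05555117e+01,
        1.66020531e-02,  1.24539671e-02, -4.01420294e-06]), 'ee_pos': array([261.19523015, 594.69294195, 230.40607628]), 'eef_rot': array([ 2.05422723e-01,  9.78672976e-01, -8.34106212e-04, -1.20505960e-04]), 'contact_force': array([-0.15862337, -0.42974695,  0.02036245]), 'wrist_torque': array([0.01063497, 0.00697805, 0.02902943]), 'gripper_width': 85.10157959417366} -18.700000000000003
scene 412.35091756660233 412.35091756660233 282.20445390780344 204.9786826742254 [[0.7586, 0.6515, 0.0061, -393.0626], [0.5252, -0.6059, -0.5975, -260.6812], [-0.3855, 0.4565, -0.8019, 1192.7146], [0.0, 0.0, 0.0, 1.0]]
top 406.3950622121863 406.3950622121863 283.28738498433387 202.71470945864615 [[0.0164, -0.9998, 0.0103, -25.7675], [-0.9919, -0.0176, -0.1254, 534.757], [0.1256, -0.0081, -0.9921, 949.9807], [0.0, 0.0, 0.0, 1.0]]
```

View pics/scene0.png

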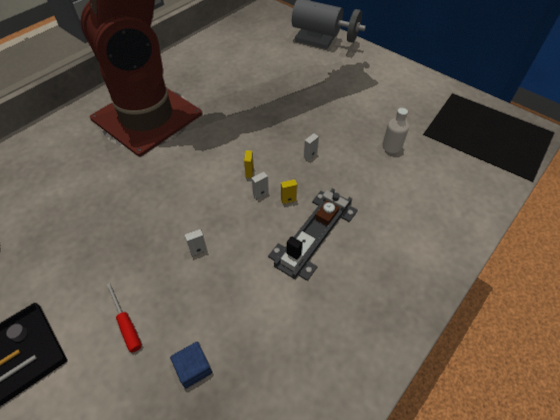

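View pics/top0.png

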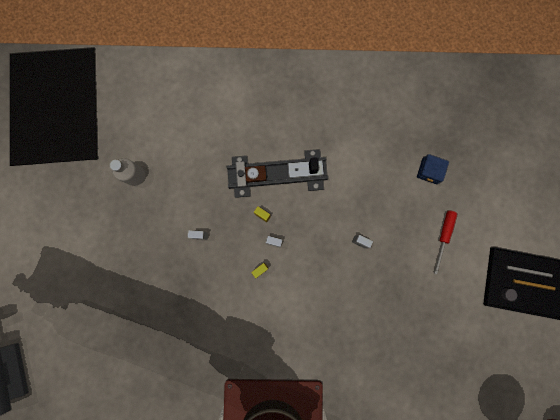

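```bash
cat > h.py <<'E'
import cv2,numpy as np
from workcell import observe,capture
def crop(n,img,r0,r1,c0,c1,k):
    o=cv2.resize(img[r0:r1,c0:c1],None,fx=k,fy=k,interpolation=cv2.INTER_CUBIC)
    for c in range(-(-c0//10)*10,c1,10):
        cv2.line(o,((c-c0)*k,0),((c-c0)*k,6),(0,255,0),1)
        if c%20==0: cv2.putText(o,str(c),((c-c0)*k,16),0,.35,(0,255,0),1)
    for r in range(-(-r0//10)*10,r1,10):
        cv2.line(o,(0,(r-r0)*k),(6,(r-r0)*k),(0,255,0),1)
        if r%20==0: cv2.putText(o,str(r),(8,(r-r0)*k+4),0,.35,(0,255,0),1)
    cv2.imwrite(n,o[:,:,::-1])
def ray(c,u,v):
    E=c["extrinsics"];R=E[:3,:3];t=E[:3,3]
    d=R.T@np.array([(u-c["cx"])/c["fx"],(v-c["cy"])/c["fy"],1]);return -R.T@t,d
def atz(c,u,v,z):
    o,d=ray(c,u,v);return (o+d*(z-o[2])/d[2])[:2]
def proj(c,P):
    P=np.atleast_2d(P);E=c["extrinsics"];q=P@E[:3,:3].T+E[:3,3]
    return np.c_[c["fx"]*q[:,0]/q[:,2]+c["cx"],c["fy"]*q[:,1]/q[:,2]+c["cy"]]
E
python3 - <<'E'
from h import *
c=capture("top");i=c["image"]
crop("pics/t1.png",i,145,205,220,335,7)
crop("pics/t2.png",i,200,285,180,290,7)
crop("pics/t3.png",i,225,255,345,385,12)
c=capture("scene");i=c["image"]
crop("pics/s1.png",i,125,215,235,330,8)
crop("pics/s2.png",i,180,285,260,365,7)
crop("pics/s3.png",i,220,265,175,220,12)
E
```

```text
(no output)
```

View pics/t1.png

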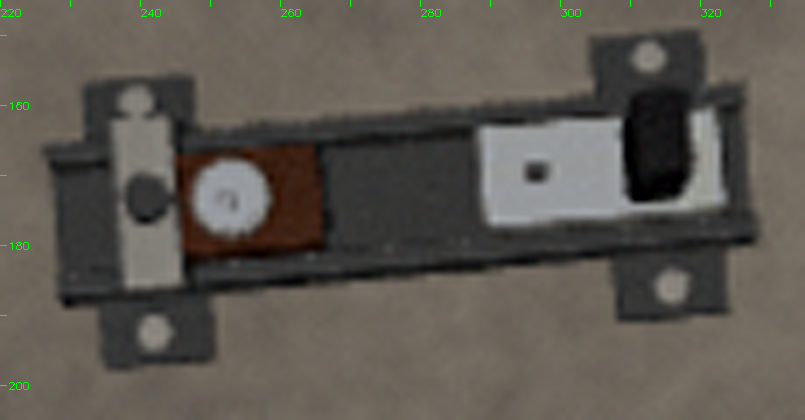

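View pics/t2.png

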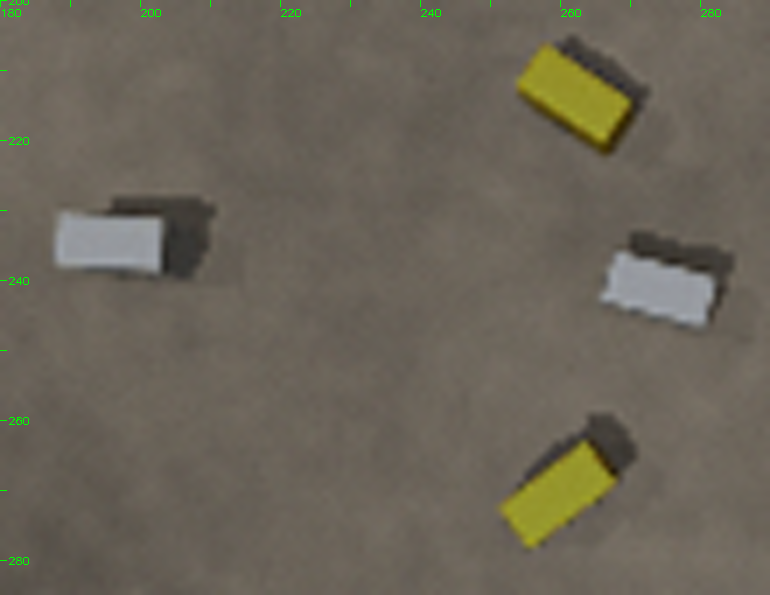

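View pics/t3.png

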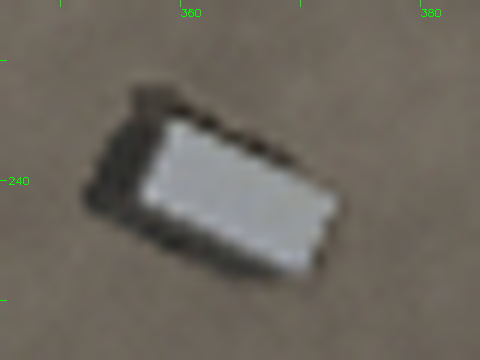

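View pics/s1.png

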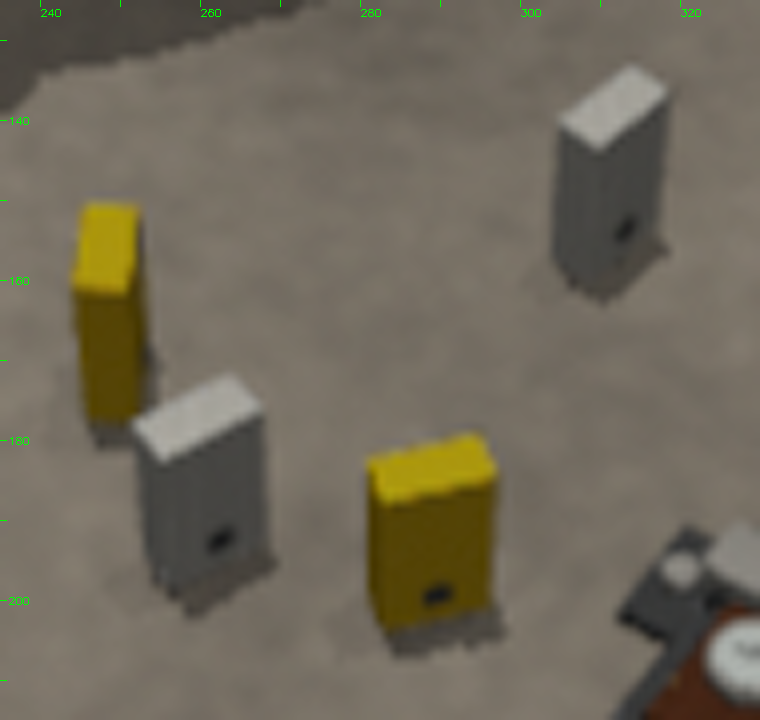

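View pics/s2.png

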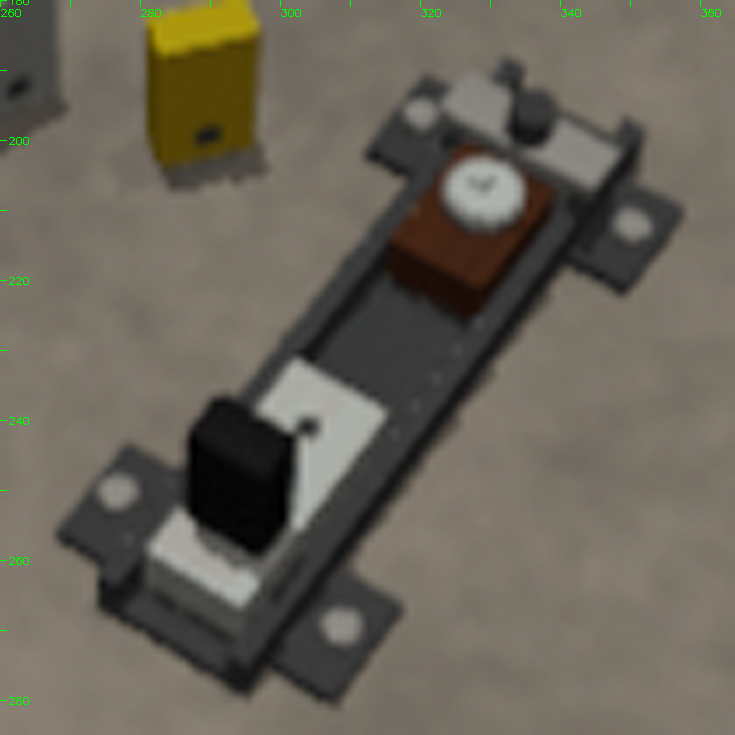

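View pics/s3.png

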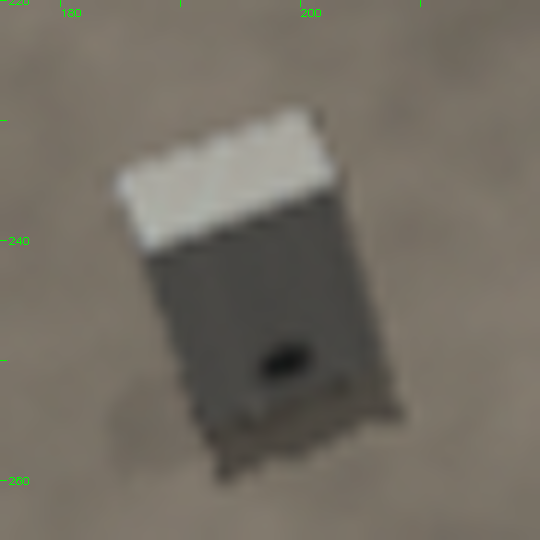

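```bash
cat > fit.py <<'E'
from h import *
from scipy.optimize import least_squares
T=capture("top");S=capture("scene")
off=0.5
def world(p,L):
    x,y,a=p;c,s=np.cos(a),np.sin(a);L=np.array(L,float)
    return np.c_[x+c*L[:,0]-s*L[:,1],y+s*L[:,0]+c*L[:,1],L[:,2]]
def fit(obs,p0,extra=0):
    # obs list (cam,localfn(p)->pts, px)
    def f(p):
        r=[]
        for cam,lf,px in obs:
            r.append((proj(cam,world(p[:3],lf(p)))-(np.array(px)-off)).ravel())
        return np.concatenate(r)
    return least_squares(f,p0,loss='soft_l1')
if __name__=="__main__":
    tops={'A':([(188.3,230.3),(203.3,231),(203,239),(187.9,238.3)],[(314,133.1),(318.5,136.3),(309.8,143.8),(305,139.8)]),
     'B':([(268.9,235.7),(282.3,240),(280.4,246.6),(266,242.9)],[(264,171.9),(268,176),(255.4,182.6),(251.6,178.1)]),
     'C':([(359.6,234.8),(373.2,241.4),(370.7,247.5),(356.8,241.2)],[(200.4,229),(203.2,235.2),(187.5,240.7),(184.8,235.4)])}
    # local corners: thick x, order top image: far-left,far-right,near-right,near-left (world +x up, +y left)
    Lt=[(9,18,64),(9,-18,64),(-9,-18,64),(-9,18,64)]
    for k,(t,s) in tops.items():
        ct=[atz(T,u-.5,v-.5,64) for u,v in t];m=np.mean(ct,0)
        cs=np.mean([atz(S,u-.5,v-.5,64) for u,v in s],0)
        sp=[]
        best=None
        Ls=[Lt[i] for i in (0,1,2,3)]
        for sh in range(4):
            Lq=[Lt[(i+sh)%4] for i in range(4)]
            r=fit([(T,lambda p:Lt,t),(S,lambda p,Lq=Lq:Lq,s)],[*m,0.])
            if best is None or r.cost<best.cost:best=r
        print(k,np.round(best.x,3),'cost',round(best.cost,2),'top',m.round(1),'scene',cs.round(1), 'max',np.abs(best.fun).max().round(2))
    W=lambda p:[(153,-28,20),(153,28,20),(-97,-28,20),(-97,28,20),(0,-18,28),(0,18,28),(p[3],-18,28),(p[3],18,28)]
    t=[(226.4,166),(229.3,188.6),(326,157.6),(327.9,179.3),(288.3,163),(289.7,177.1),(265.4,165.4),(266.4,180.1)]
    s=[(350,197.4),(332.9,188.9),(295,276),(274.7,263.3),(315.3,239),(302.9,231.1),(328.9,221.4),(315.7,213.6)]
    for nm,o in(('both',[(T,W,t),(S,W,s)]),('T',[(T,W,t)]),('S',[(S,W,s)])):
        r=fit(o,[600,0,1.57,60]);print(nm,np.round(r.x,3),r.cost.round(2));print(r.fun.reshape(-1,2).round(1).tolist())
E
python3 fit.py
```

```text
A [ 4.54963e+02  1.86360e+02 -3.30000e-02] cost 1.41 top [454.3 186.7] scene [456.5 185. ] max 0.76
B [ 4.42951e+02  3.38500e+00 -2.61000e-01] cost 2.2 top [442.    3.9] scene [444.5   2.2] max 0.99
C [ 4.46953e+02 -2.07147e+02 -4.12000e-01] cost 2.34 top [ 445.7 -206.7] scene [ 448.5 -207.9] max 1.14
both [618.62  -28.758   1.69   57.723] 8.96
[[0.2, -0.3], [-0.7, -0.8], [0.7, -1.8], [1.4, -1.5], [0.2, -0.2], [0.3, 0.0], [-0.2, -0.3], [0.2, -0.7], [1.7, 0.1], [-1.4, -1.6], [0.5, -0.8], [-1.1, -1.2], [0.2, -0.5], [-1.1, -0.3], [-0.3, -0.7], [-0.6, -0.1]]
T [616.575 -27.889   1.682  56.704] 2.0
[[-0.1, -0.1], [-1.2, -0.5], [0.4, -0.7], [1.0, -0.4], [-0.1, 0.6], [-0.1, 0.8], [-0.1, 0.3], [0.2, -0.1]]
S [620.277 -29.696   1.69   58.433] 3.74
[[2.0, 0.6], [-1.1, -1.0], [0.8, -0.0], [-0.8, -0.5], [0.5, 0.2], [-0.8, 0.4], [0.2, -0.3], [-0.2, 0.3]]
```

```bash
cat > plan.py <<'E'
import sys,numpy as np
from workcell import observe
from scipy.spatial.transform import Rotation as Ro
def plan(x,y,z,yaw=None):
    s=observe();R=Ro.from_quat(s["eef_rot"]).as_matrix()
    d=R.T@(np.array([x,y,z])-s["ee_pos"])/500
    t=0
    cur=np.arctan2(R[1,1],R[0,1])
    if yaw is not None:
        dy=(yaw-cur+np.pi/2)%np.pi-np.pi/2
        t=-dy/(2*np.pi)
    print("t",s["time_s"],"pos",s["ee_pos"].round(1),"tooly",round(cur,3),"j7",round(s["joint_pos"][6],2),"F",s["contact_force"].round(1),"w",round(s["gripper_width"],1))
    print("row",d.round(4).tolist(),round(t,4),"dist",round(np.linalg.norm(d)*500),"deg",round(t*360,1))
if __name__=="__main__":
    plan(*[float(a) for a in sys.argv[1:]])
E
python3 plan.py 455.2 186.2 130 1.538
```

```text
t 0.3 pos [261.3 595.  231. ] tooly 1.157 j7 -0.06 F [ 0.9 -0.7  0.3] w 85.3
row [-0.6838, -0.5925, 0.2024] -0.0606 dist 464 deg -21.8
```

Emit:
carry_out([
  [[-0.684,-0.592,0.202,-0.0606,0],[-0.684,-0.592,0.202,-0.0606,0],[-0.684,-0.592,0.202,-0.0606,0],[-0.684,-0.592,0.202,-0.0606,0],[-0.684,-0.592,0.202,-0.0606,0],[-0.684,-0.592,0.202,-0.0606,0],[-0.684,-0.592,0.202,-0.0606,0],[-0.684,-0.592,0.202,-0.0606,0],[-0.684,-0.592,0.202,-0.0606,0],[-0.684,-0.592,0.202,-0.0606,0]],
], force=30)

```text
time_s: 1.55
ee_pos: [455.1, 187.4, 130.4]
eef_rot: [0.016, 1.0, -0.0, -0.0]
contact_force: [0.2, 0.7, -0.3]
gripper_width: 85.4
```

```bash
python3 plan.py 455.2 186.2 27 1.538
```

```text
t 1.55 pos [455.1 187.4 130.4] tooly 1.539 j7 1.08 F [ 0.2  0.7 -0.3] w 85.4
row [-0.0002, -0.0024, 0.2068] 0.0001 dist 103 deg 0.0
```

Emit:
carry_out([
  [[0,-0.0024,0.1,0,0],[0,-0.0024,0.207,0,0],[0,-0.0024,0.207,0,0],[0,-0.0024,0.207,0,1],[0,-0.0024,0.207,0,1],[0,-0.0024,0.207,0,1],[0,-0.0024,0.207,0,1],[0,-0.0024,0.207,0,1]],
], force=30)

```text
time_s: 2.55
ee_pos: [456.2, 187.0, 28.6]
eef_rot: [0.016, 1.0, 0.001, 0.001]
contact_force: [-1.9, -0.4, 8.3]
gripper_width: 35.8
```

```bash
python3 plan.py 455.2 186.2 150 1.538
```

```text
t 2.55 pos [456.2 187.   28.6] tooly 1.539 j7 1.13 F [-1.9 -0.4  8.3] w 35.8
row [0.0015, -0.0012, -0.2427] 0.0001 dist 121 deg 0.0
```

Emit:
carry_out([
  [[0,0,-0.1,0,1],[0,0,-0.24,0,1],[0,0,-0.24,0,1]],
])

```text
time_s: 2.92
ee_pos: [458.4, 187.9, 153.7]
eef_rot: [0.016, 1.0, 0.003, 0.005]
contact_force: [-0.1, -0.0, -0.7]
gripper_width: 35.7
```

```bash
python3 plan.py 613.3 15.9 120 0.119
```

```text
t 2.925 pos [458.4 187.9 153.7] tooly 1.538 j7 1.08 F [-0.1 -0.  -0.7] w 35.7
row [-0.3201, -0.3343, 0.0681] 0.2259 dist 234 deg 81.3
```

Emit:
carry_out([
  [[-0.32,-0.334,0.068,0.226,1],[-0.32,-0.334,0.068,0.226,1],[-0.32,-0.334,0.068,0.226,1],[-0.32,-0.334,0.068,0.226,1],[-0.32,-0.334,0.068,0.226,1],[-0.32,-0.334,0.068,0.226,1],[-0.32,-0.334,0.068,0.226,1],[-0.32,-0.334,0.068,0.226,1],[-0.32,-0.334,0.068,0.226,1],[-0.32,-0.334,0.068,0.226,1]],
])

```text
time_s: 4.18
ee_pos: [613.0, 16.0, 119.8]
eef_rot: [0.663, 0.748, 0.005, 0.001]
contact_force: [-0.2, 0.3, -1.6]
gripper_width: 35.9
```

```bash
python3 plan.py 613.3 15.9 45 0.119; python3 - <<'E'
from h import *
c=capture("top");i=c["image"]
crop("pics/t4.png",i,110,210,210,340,6)
c=capture("scene");i=c["image"]
crop("pics/s4.png",i,150,285,260,390,6)
E
```

```text
t 4.175 pos [613.   16.  119.8] tooly 0.121 j7 0.23 F [-0.2  0.3 -1.6] w 35.9
row [-0.0012, -0.0009, 0.1495] 0.0003 dist 75 deg 0.1
```

View pics/t4.png

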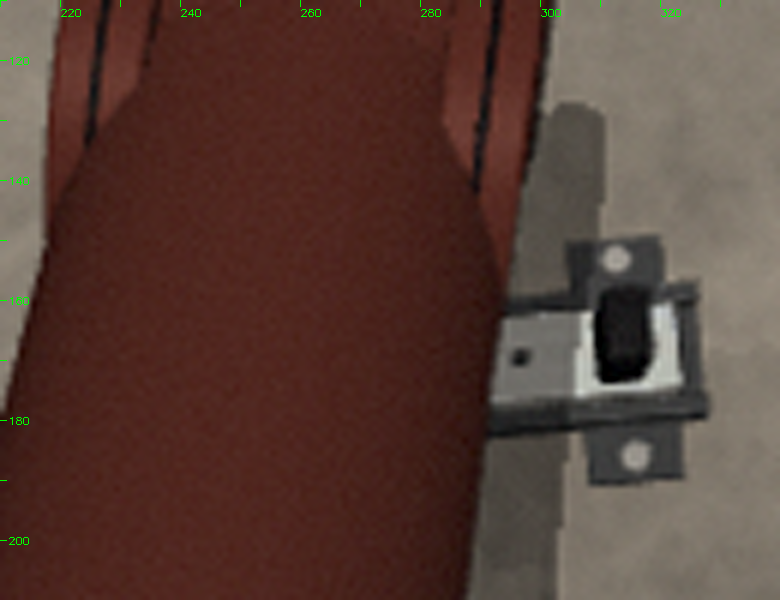

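View pics/s4.png

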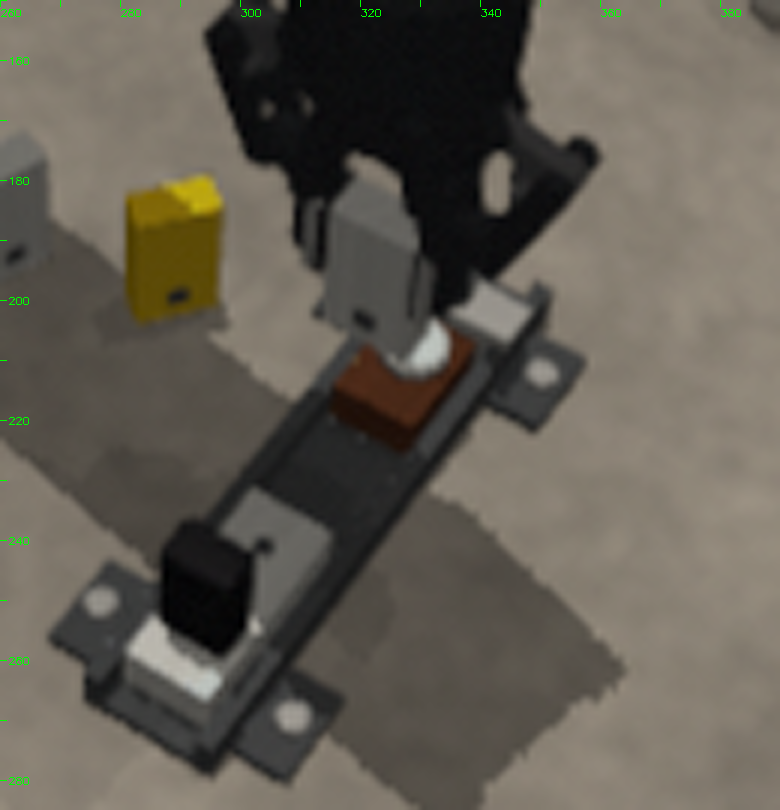

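```bash
python3 - <<'E'
from h import *
c=capture("scene");i=c["image"]
crop("pics/s5.png",i,172,225,300,350,14)
a=0.119+np.pi/2
xc=np.array([np.cos(a),np.sin(a)]);yc=np.array([-xc[1],xc[0]])
for z,n in((91.2,'bot'),(155.2,'top')):
    for lx in(-9,9):
        for ly in(18,-18):
            p=np.r_[np.array([613.,16.])+xc*lx+yc*ly,z];print(n,lx,ly,(proj(c,p)[0]+.5).round(1))
E
```

```text
bot -9 18 [311.8 203.2]
bot -9 -18 [326.2 210.7]
bot 9 18 [316.1 197.7]
bot 9 -18 [330.4 205.1]
top -9 18 [313.8 184.3]
top -9 -18 [329.1 192. ]
top 9 18 [318.3 178.7]
top 9 -18 [333.5 186.3]
```

View pics/s5.png

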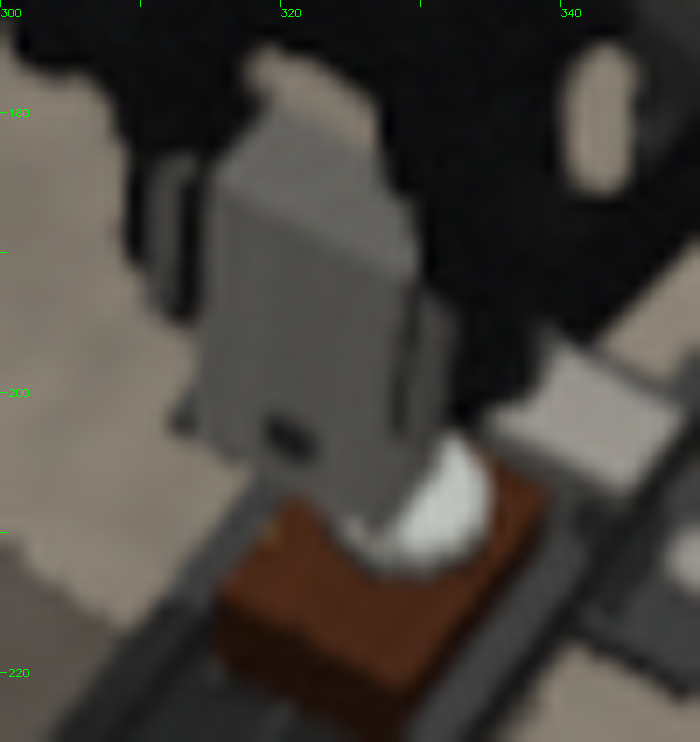

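```bash
python3 - <<'E'
import numpy as np
from plan import plan
a=1.686;c=np.array([617,-27.9])
p=c+43*np.array([np.cos(a),np.sin(a)]);print(p)
plan(*p,54,a-np.pi/2)
E
```

```text
[612.0571924   14.81496989]
t 4.325 pos [613.2  16.  120. ] tooly 0.119 j7 0.23 F [ 0.4  1.1 -1.2] w 35.5
row [-0.0027, -0.0038, 0.1319] 0.0007 dist 66 deg 0.2
```

Emit:
carry_out([
  [[-0.0027,-0.0026,0.08,0.0007,1],[-0.0027,-0.0026,0.132,0.0007,1],[-0.0027,-0.0026,0.132,0.0007,1],[-0.0027,-0.0026,0.132,0.0007,1]],
])

```text
time_s: 4.82
ee_pos: [613.4, 14.7, 55.1]
eef_rot: [0.665, 0.747, 0.006, 0.002]
contact_force: [-0.5, 0.5, -1.0]
gripper_width: 35.6
```

```bash
python3 - <<'E'
import numpy as np
from plan import plan
from h import *
plan(612.06,14.8,42,.115)
c=capture("scene");i=c["image"]
crop("pics/s6.png",i,185,245,290,350,12)
E
```

```text
t 4.825 pos [613.4  14.7  55.1] tooly 0.115 j7 0.27 F [-0.5  0.5 -1. ] w 35.6
row [0.0003, -0.0029, 0.0261] 0.0 dist 13 deg 0.0
```

View pics/s6.png

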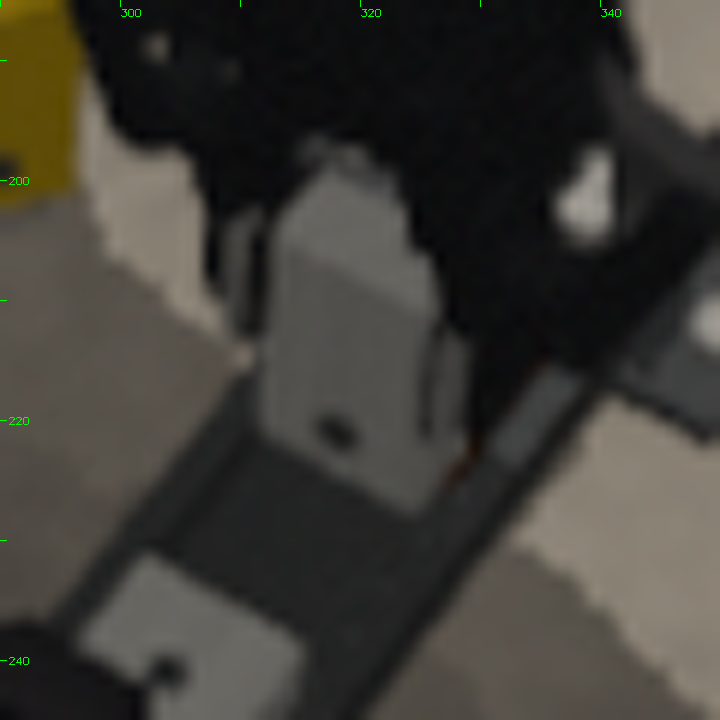

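```bash
python3 - <<'E'
from h import *
c=capture("scene")
cl=np.array([620.277,-29.696]);a=1.69
X=np.array([np.cos(a),np.sin(a)]);Y=np.array([-X[1],X[0]])
for n,px,z in(('spL',(311.7,220.8),26.5),('spR',(324.6,227.9),26.5),('jawL',(302.5,231.1),28),('jawR',(315.4,238.3),28),('blL',(315.7,213.6),28),('blR',(328.9,221.4),28)):
    p=atz(c,px[0]-.5,px[1]-.5,z);d=p-cl;print(n,p.round(1),'clamp',(d@X).round(1),(d@Y).round(1))
E
```

```text
spL [600.1   6. ] clamp 37.9 15.8
spR [634.2   9.8] clamp 37.6 -18.6
jawL [602.5 -30.4] clamp 1.5 17.8
jawR [636.  -26.4] clamp 1.4 -16.0
blL [595.2  27.1] clamp 59.4 18.2
blR [631.4  29.6] clamp 57.5 -18.1
```

Emit:
carry_out([
  [[-0.003,-0.0035,0,0,1],[-0.003,-0.0035,0.01,0,1],[-0.003,-0.0035,0.022,0,1],[-0.003,-0.0035,0.022,0,1]],
])

```text
time_s: 5.42
ee_pos: [611.7, 13.3, 43.6]
eef_rot: [0.665, 0.747, 0.006, 0.001]
contact_force: [-0.1, -0.0, -1.1]
gripper_width: 35.8
```

```bash
python3 plan.py 611.9 13.5 33 .115
```

```text
t 5.425 pos [611.7  13.3  43.6] tooly 0.115 j7 0.28 F [-0.1 -0.  -1.1] w 35.8
row [0.0001, 0.0003, 0.0212] 0.0 dist 11 deg 0.0
```

Emit:
carry_out([
  [[0,0,0.01,0,1],[0,0,0.017,0,1],[0,0,0.0185,0,1],[0,0,0.0185,0,1]],
])

```text
time_s: 5.92
ee_pos: [611.7, 13.4, 34.8]
eef_rot: [0.665, 0.747, 0.006, 0.001]
contact_force: [-2.7, 0.0, 6.3]
gripper_width: 35.7
```

```bash
python3 - <<'E'
import numpy as np
from plan import plan
from h import *
plan(612.06,13.3,33.5,.115)
c=capture("scene");i=c["image"]
crop("pics/s7.png",i,185,245,290,350,12)
E
```

```text
t 5.925 pos [611.7  13.4  34.8] tooly 0.115 j7 0.28 F [-2.7  0.   6.3] w 35.7
row [-0.0002, 0.0006, 0.0026] 0.0 dist 1 deg 0.0
```

View pics/s7.png

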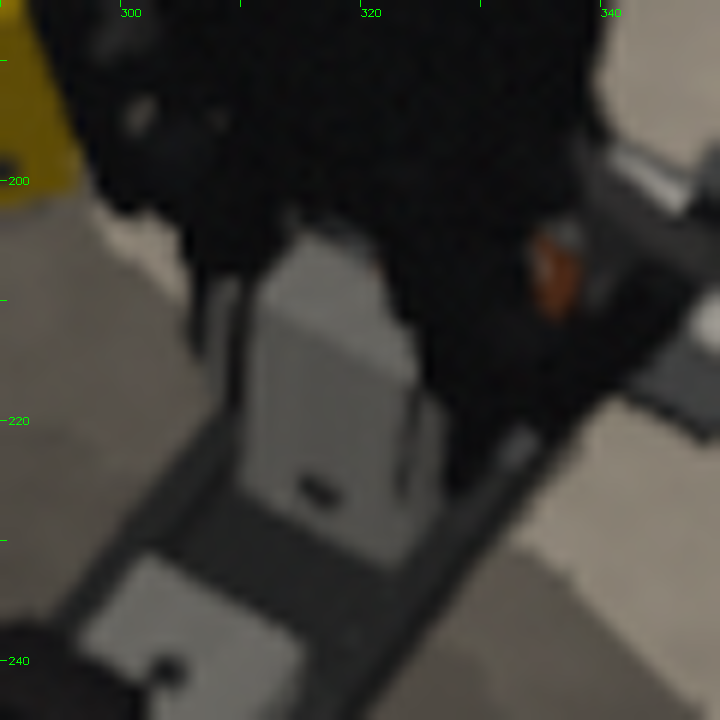

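Emit:
carry_out([
  [[0,0,0,0,0.7],[0,0,0,0,0],[0,0,0,0,0],[0,0,-0.08,0,0],[0,0,-0.19,0,0],[0,0,-0.19,0,0]],
])

```text
time_s: 6.72
ee_pos: [613.6, 12.4, 134.2]
eef_rot: [0.665, 0.746, 0.009, 0.004]
contact_force: [-0.0, -0.7, -0.4]
gripper_width: 85.7
```

```bash
python3 - <<'E'
from plan import plan
plan(446,-206.3,140,1.159)
plan(446,-206.3,140,1.159-3.1416)
E
```

```text
t 6.725 pos [613.6  12.4 134.2] tooly 0.115 j7 0.22 F [-0.  -0.7 -0.4] w 85.7
row [-0.3961, -0.3827, -0.0211] -0.1662 dist 276 deg -59.8
t 6.725 pos [613.6  12.4 134.2] tooly 0.115 j7 0.22 F [-0.  -0.7 -0.4] w 85.7
row [-0.3961, -0.3827, -0.0211] -0.1662 dist 276 deg -59.8
```

Emit:
carry_out([
  [[-0.396,-0.383,-0.021,-0.166,0],[-0.396,-0.383,-0.021,-0.166,0],[-0.396,-0.383,-0.021,-0.166,0],[-0.396,-0.383,-0.021,-0.166,0],[-0.396,-0.383,-0.021,-0.166,0],[-0.396,-0.383,-0.021,-0.166,0],[-0.396,-0.383,-0.021,-0.166,0],[-0.396,-0.383,-0.021,-0.166,0],[-0.396,-0.383,-0.021,-0.166,0],[-0.396,-0.383,-0.021,-0.166,0]],
])

```text
time_s: 7.98
ee_pos: [446.0, -206.0, 139.8]
eef_rot: [0.205, 0.979, 0.006, 0.007]
contact_force: [0.2, 0.1, -0.1]
gripper_width: 85.6
```

```bash
python3 - <<'E'
from plan import plan
from h import *
plan(446,-206.3,27,1.159)
c=capture("scene");i=c["image"]
crop("pics/s8.png",i,190,250,275,345,10)
c=capture("top");i=c["image"]
crop("pics/t8.png",i,150,200,220,300,10)
E
```

```text
t 7.975 pos [ 446.  -206.   139.8] tooly 1.158 j7 1.57 F [ 0.2  0.1 -0.1] w 85.6
row [0.0025, -0.0038, 0.2256] -0.0002 dist 113 deg -0.1
```

View pics/s8.png

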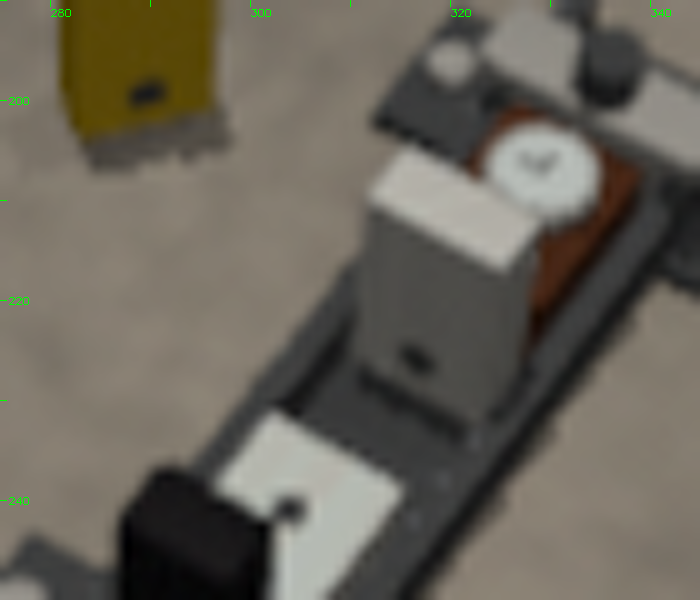

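View pics/t8.png

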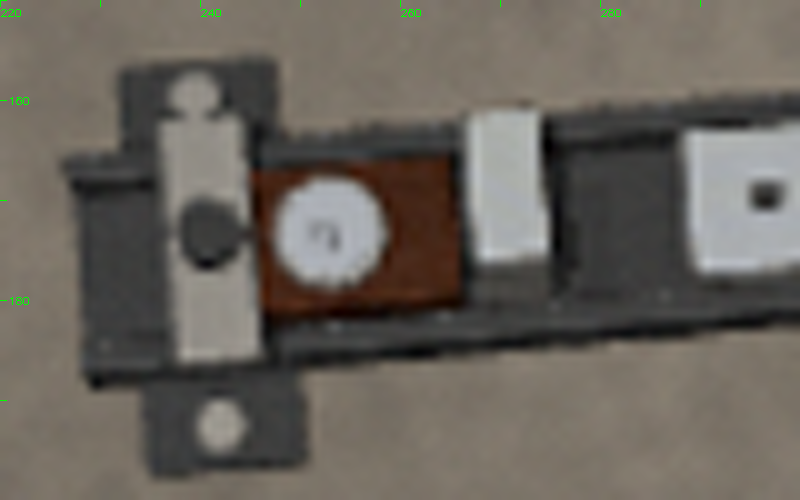

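Emit:
carry_out([
  [[0.0025,-0.0038,0.11,0,0],[0.0025,-0.0038,0.224,0,0],[0.0025,-0.0038,0.224,0,0],[0.0025,-0.0038,0.224,0,1],[0.0025,-0.0038,0.224,0,1],[0.0025,-0.0038,0.224,0,1],[0.0025,-0.0038,0.224,0,1],[0.0025,-0.0038,0.224,0,1]],
])

```text
time_s: 9.07
ee_pos: [447.4, -206.8, 29.8]
eef_rot: [0.205, 0.979, 0.006, 0.009]
contact_force: [-2.3, 0.6, 11.3]
gripper_width: 35.6
```

```bash
python3 plan.py 446 -206 155 1.159
```

```text
t 9.075 pos [ 447.4 -206.8   29.8] tooly 1.158 j7 1.72 F [-2.3  0.6 11.3] w 35.6
row [-0.0006, 0.0044, -0.2504] -0.0002 dist 125 deg -0.1
```

Emit:
carry_out([
  [[0,0.004,-0.1,0,1],[0,0.004,-0.25,0,1],[0,0.004,-0.25,0,1],[0,0.004,-0.25,0,1]],
])

```text
time_s: 9.57
ee_pos: [446.3, -205.9, 155.8]
eef_rot: [0.205, 0.979, 0.007, 0.011]
contact_force: [0.2, -0.5, -1.4]
gripper_width: 35.2
```

```bash
python3 plan.py 614.3 -9.4 120 0.115
```

```text
t 9.575 pos [ 446.3 -205.9  155.8] tooly 1.158 j7 1.56 F [ 0.2 -0.5 -1.4] w 35.2
row [-0.1488, 0.4935, 0.0831] 0.166 dist 261 deg 59.8
```

Emit:
carry_out([
  [[-0.149,0.493,0.08,0.166,1],[-0.149,0.493,0.08,0.166,1],[-0.149,0.493,0.08,0.166,1],[-0.149,0.493,0.08,0.166,1],[-0.149,0.493,0.08,0.166,1],[-0.149,0.493,0.08,0.166,1],[-0.149,0.493,0.08,0.166,1],[-0.149,0.493,0.08,0.166,1],[-0.149,0.493,0.08,0.166,1],[-0.149,0.493,0.08,0.166,1]],
])

```text
time_s: 10.82
ee_pos: [614.2, -9.9, 121.6]
eef_rot: [0.665, 0.747, 0.011, 0.006]
contact_force: [-0.4, 0.6, -1.8]
gripper_width: 35.1
```

```bash
python3 plan.py 614.2 -9.4 56 0.115
```

```text
t 10.825 pos [614.2  -9.9 121.6] tooly 0.115 j7 0.29 F [-0.4  0.6 -1.8] w 35.1
row [0.0001, -0.0031, 0.1312] 0.0 dist 66 deg 0.0
```

Emit:
carry_out([
  [[0,-0.003,0.07,0,1],[0,-0.004,0.132,0,1],[0,-0.004,0.132,0,1],[0,-0.004,0.132,0,1],[0,-0.004,0.132,0,1]],
])

```text
time_s: 11.45
ee_pos: [614.8, -9.5, 57.2]
eef_rot: [0.665, 0.747, 0.012, 0.006]
contact_force: [-0.5, -0.4, -1.0]
gripper_width: 35.3
```

```bash
python3 - <<'E'
import numpy as np
from plan import plan
from h import *
plan(614.2,-9.4,44,.115)
c=capture("scene");i=c["image"]
crop("pics/s9.png",i,190,260,280,350,11)
E
```

```text
t 11.45 pos [614.8  -9.5  57.2] tooly 0.115 j7 0.33 F [-0.5 -0.4 -1. ] w 35.3
row [0.0002, -0.0019, 0.0263] 0.0001 dist 13 deg 0.0
```

View pics/s9.png

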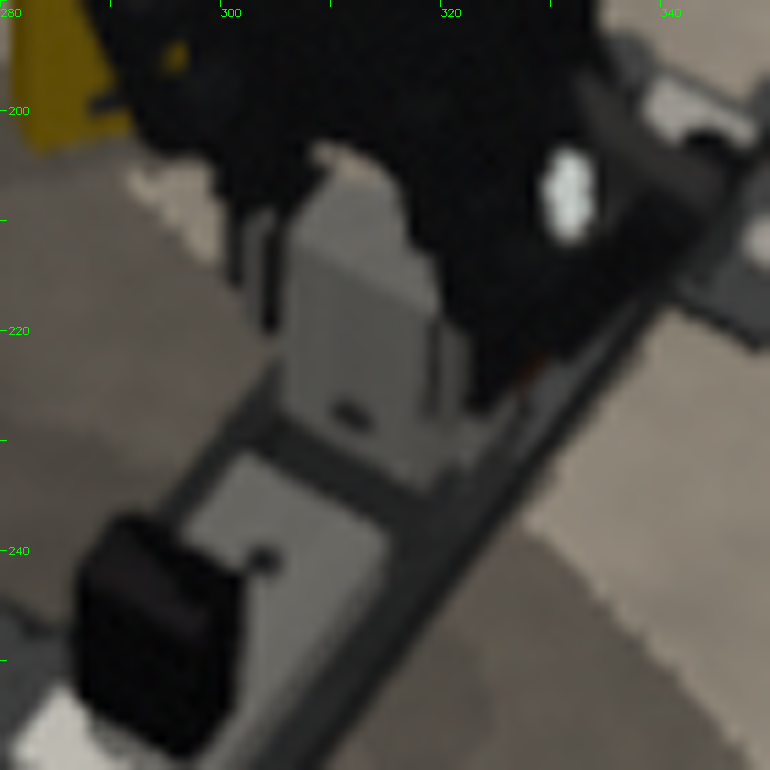

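```bash
python3 - <<'E'
from h import *
c=capture("scene")
cl=np.array([620.277,-29.696]);a=1.69
X=np.array([np.cos(a),np.sin(a)]);Y=np.array([-X[1],X[0]])
for n,px,z in(('spL',(305.7,227.7),27.4),('spR',(317.7,234.3),27.4),('jawL',(302.6,231.2),28),('jawR',(315.4,238.5),28)):
    p=atz(c,px[0]-.5,px[1]-.5,z);d=p-cl;print(n,p.round(1),'clamp',(d@X).round(1),(d@Y).round(1))
E
```

```text
spL [601.9 -18.2] clamp 13.6 16.8
spR [633.2 -14.4] clamp 13.6 -14.7
jawL [602.8 -30.4] clamp 1.4 17.4
jawR [636.4 -26.8] clamp 0.9 -16.3
```

Emit:
carry_out([
  [[0,-0.001,0.01,0,1],[0,-0.001,0.022,0,1],[0,-0.001,0.024,0,1],[0,-0.001,0.024,0,1]],
])

```text
time_s: 12.05
ee_pos: [614.1, -9.4, 44.5]
eef_rot: [0.665, 0.747, 0.012, 0.006]
contact_force: [0.6, -0.5, -1.1]
gripper_width: 35.5
```

```bash
python3 plan.py 614.2 -9.4 35.8 .115
```

```text
t 12.05 pos [614.1  -9.4  44.5] tooly 0.115 j7 0.34 F [ 0.6 -0.5 -1.1] w 35.5
row [-0.0, -0.0003, 0.0173] 0.0001 dist 9 deg 0.0
```

Emit:
carry_out([
  [[0,0,0.01,0,1],[0,0,0.016,0,1],[0,0,0.018,0,1],[0,0,0.018,0,1]],
])

```text
time_s: 12.55
ee_pos: [614.4, -9.3, 36.1]
eef_rot: [0.665, 0.747, 0.012, 0.006]
contact_force: [-3.8, 0.1, 7.5]
gripper_width: 35.6
```

Emit:
carry_out([
  [[0,0,0,0,0.7],[0,0,0,0,0],[0,0,0,0,0],[0,0,-0.08,0,0],[0,0,-0.21,0,0],[0,0,-0.21,0,0],[0,0,-0.21,0,0]],
])

```text
time_s: 13.42
ee_pos: [611.8, -10.2, 141.0]
eef_rot: [0.665, 0.747, 0.012, 0.006]
contact_force: [-0.5, 0.8, -0.2]
gripper_width: 85.6
```

```bash
python3 - <<'E'
import numpy as np
from plan import plan
a=1.686;c=np.array([617,-27.9])
for x in(-90,-100):
    p=c+x*np.array([np.cos(a),np.sin(a)]);print(p)
    plan(*p,135,a-np.pi/2)
E
```

```text
[ 627.34541125 -117.30342536]
t 13.425 pos [611.8 -10.2 141. ] tooly 0.115 j7 0.28 F [-0.5  0.8 -0.2] w 85.6
row [-0.2164, 0.0059, 0.0106] 0.0 dist 108 deg 0.0
[ 628.49490139 -127.23713929]
t 13.425 pos [611.8 -10.2 141. ] tooly 0.115 j7 0.28 F [-0.5  0.8 -0.2] w 85.6
row [-0.2364, 0.0059, 0.0104] 0.0 dist 118 deg 0.0
```

Emit:
carry_out([
  [[-0.226,0.006,0.01,0,1],[-0.226,0.006,0.01,0,1],[-0.226,0.006,0.01,0,1],[-0.226,0.006,0.01,0,1],[-0.226,0.006,0.01,0,1],[-0.226,0.006,0.01,0,1]],
])

```text
time_s: 14.18
ee_pos: [628.1, -120.6, 135.0]
eef_rot: [0.664, 0.747, 0.013, 0.006]
contact_force: [0.4, 0.5, -0.5]
gripper_width: 0.0
```

```bash
python3 - <<'E'
import numpy as np
from plan import plan
from h import *
plan(628,-122.3,46,.115)
c=capture("scene");i=c["image"]
crop("pics/s10.png",i,170,290,250,370,6)
c=capture("top");i=c["image"]
crop("pics/t10.png",i,145,205,220,335,7)
E
```

```text
t 14.175 pos [ 628.1 -120.6  135. ] tooly 0.117 j7 0.49 F [ 0.4  0.5 -0.5] w 0.0
row [-0.0048, -0.0052, 0.1779] 0.0004 dist 89 deg 0.1
```

View pics/s10.png

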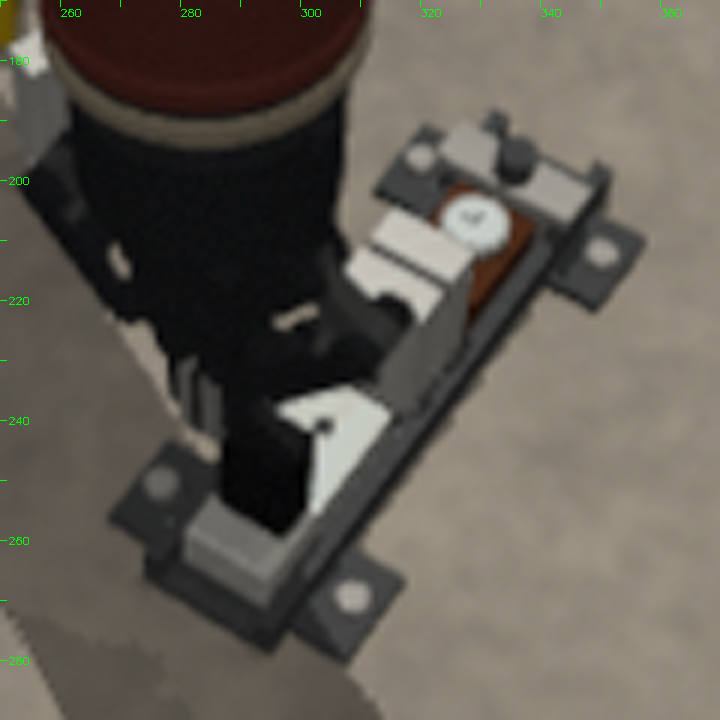

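View pics/t10.png

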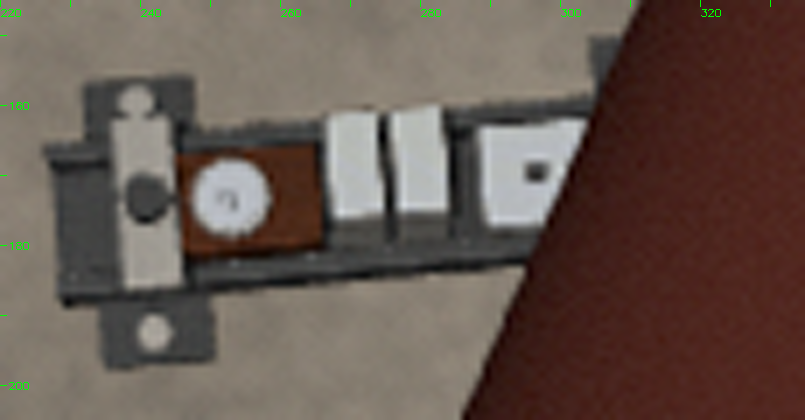

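Emit:
carry_out([
  [[-0.005,-0.005,0.09,0,1],[-0.005,-0.005,0.178,0,1],[-0.005,-0.005,0.178,0,1],[-0.005,-0.005,0.178,0,1]],
])

```text
time_s: 14.78
ee_pos: [629.0, -123.2, 47.9]
eef_rot: [0.665, 0.747, 0.013, 0.007]
contact_force: [0.3, -0.8, 0.1]
gripper_width: 0.2
```

```bash
python3 plan.py 625.5 -100 46 .115
```

```text
t 14.775 pos [ 629.  -123.2   47.9] tooly 0.117 j7 0.55 F [ 0.3 -0.8  0.1] w 0.2
row [0.0469, -0.0017, 0.004] 0.0003 dist 24 deg 0.1
```

Emit:
carry_out([
  [[0.01,0,0.003,0,1],[0.02,-0.001,0.003,0,1],[0.026,-0.001,0.003,0,1],[0.032,-0.001,0.003,0,1],[0.038,-0.001,0.003,0,1],[0.044,-0.001,0.003,0,1],[0.05,-0.001,0.003,0,1]],
])

```text
time_s: 15.65
ee_pos: [625.9, -98.8, 46.8]
eef_rot: [0.665, 0.747, 0.013, 0.007]
contact_force: [1.9, -3.2, 1.6]
gripper_width: 0.0
```

```bash
python3 plan.py 625.5 -90 46 .115
```

```text
t 15.65 pos [625.9 -98.8  46.8] tooly 0.116 j7 0.51 F [ 1.9 -3.2  1.6] w 0.0
row [0.0176, 0.0012, 0.0017] 0.0002 dist 9 deg 0.1
```

Emit:
carry_out([
  [[0.005,0,0,0,1],[0.01,0,0,0,1],[0.015,0,0,0,1],[0.015,0,0,0,1]],
])

```text
time_s: 16.15
ee_pos: [625.0, -91.1, 46.8]
eef_rot: [0.665, 0.747, 0.013, 0.007]
contact_force: [1.8, -2.1, 0.7]
gripper_width: -0.1
```

```bash
python3 - <<'E'
from plan import plan
from h import *
plan(625.5,-90,46,.115)
c=capture("scene");i=c["image"]
crop("pics/s11.png",i,170,290,250,370,6)
E
```

```text
t 16.15 pos [625.  -91.1  46.8] tooly 0.117 j7 0.5 F [ 1.8 -2.1  0.7] w -0.1
row [0.002, 0.0011, 0.0016] 0.0003 dist 1 deg 0.1
```

View pics/s11.png

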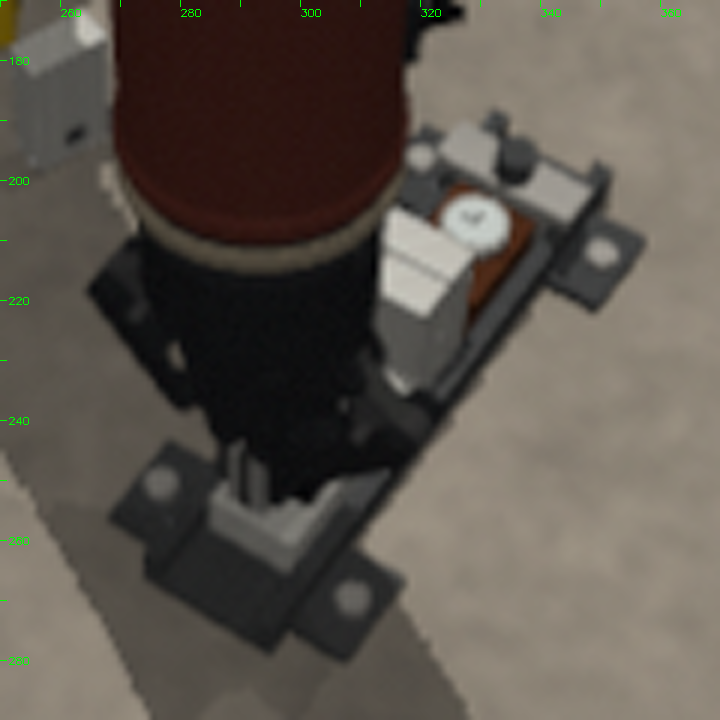

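Emit:
carry_out([
  [[0.003,0,0,0,1],[0.006,0,0,0,1],[0.006,0,0,0,1]],
])

```text
time_s: 16.58
ee_pos: [624.7, -88.6, 46.8]
eef_rot: [0.665, 0.747, 0.013, 0.007]
contact_force: [2.0, -4.7, -0.9]
gripper_width: -0.3
```

Emit:
carry_out([
  [[0.003,0,0,0,1],[0.004,0,0,0,1],[0.004,0,0,0,1]],
])

```text
time_s: 16.95
ee_pos: [624.6, -87.2, 46.8]
eef_rot: [0.665, 0.747, 0.013, 0.008]
contact_force: [3.8, -5.6, -1.4]
gripper_width: -0.1
```

Emit:
carry_out([
  [[0.003,0,0,0,1],[0.004,0,0,0,1],[0.004,0,0,0,1]],
])

```text
time_s: 17.32
ee_pos: [624.5, -86.4, 46.8]
eef_rot: [0.665, 0.746, 0.012, 0.008]
contact_force: [3.6, -6.1, -1.9]
gripper_width: 0.3
```

Emit:
carry_out([
  [[0.003,0,0,0,1],[0.004,0,0,0,1],[0.004,0,0,0,1]],
])

```text
time_s: 17.7
ee_pos: [624.5, -86.4, 46.9]
eef_rot: [0.666, 0.746, 0.012, 0.009]
contact_force: [3.8, -8.8, -2.4]
gripper_width: 0.1
```

Emit:
carry_out([
  [[0.004,0,0,0,1],[0.006,0,0,0,1],[0.008,0,0,0,1],[0.008,0,0,0,1]],
])

```text
time_s: 18.2
ee_pos: [624.4, -86.4, 47.0]
eef_rot: [0.667, 0.745, 0.011, 0.012]
contact_force: [7.5, -14.5, -5.5]
gripper_width: -0.0
```

Emit:
carry_out([
  [[0.009,0,0,0,1],[0.011,0,0,0,1],[0.012,0,0,0,1],[0.012,0,0,0,1],[0.012,0,0,0,1],[0.012,0,0,0,1]],
])

```text
time_s: 18.95
ee_pos: [624.4, -86.5, 47.1]
eef_rot: [0.668, 0.744, 0.009, 0.015]
contact_force: [9.3, -19.1, -8.4]
gripper_width: -0.2
```

```bash
python3 - <<'E'
from plan import plan
from h import *
plan(624.4,-86,46,.115)
c=capture("scene");i=c["image"]
crop("pics/s12.png",i,170,290,250,370,6)
c=capture("top");i=c["image"]
crop("pics/t12.png",i,145,205,220,335,7)
plan(624.4,-86,46,.115)
E
```

```text
t 18.95 pos [624.4 -86.5  47.1] tooly 0.106 j7 0.46 F [  9.3 -19.1  -8.4] w -0.2
row [0.0009, -0.0, 0.0022] -0.0014 dist 1 deg -0.5
t 19.05 pos [624.4 -86.5  47.1] tooly 0.106 j7 0.46 F [  9.2 -19.3  -8.9] w -0.3
row [0.0009, -0.0001, 0.0022] -0.0014 dist 1 deg -0.5
```

View pics/s12.png

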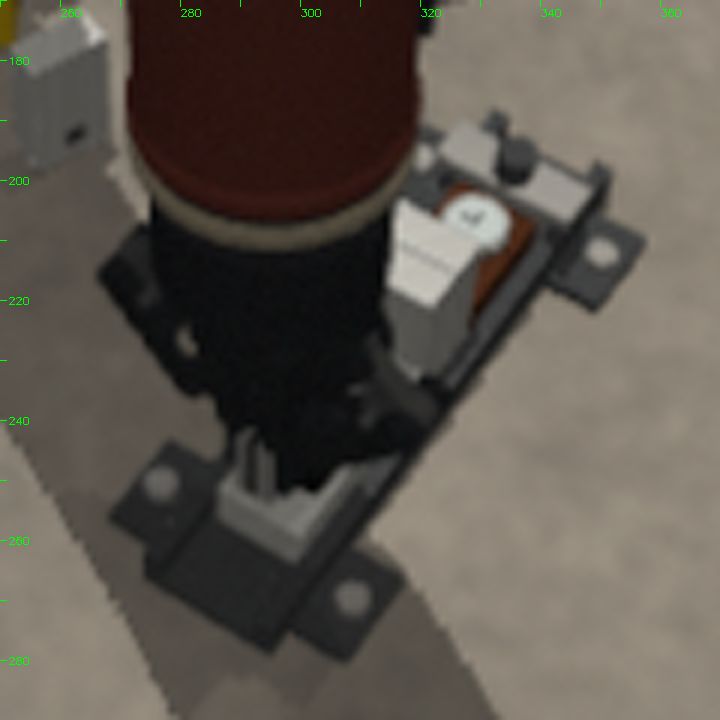

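View pics/t12.png

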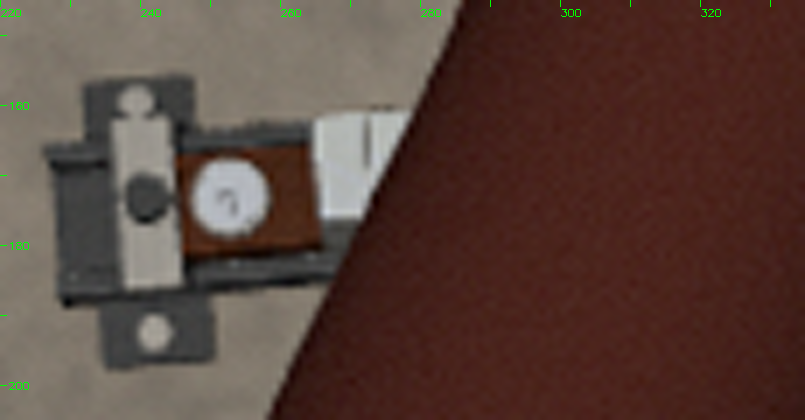

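Emit:
carry_out([
  [[0.013,0,0,0,1],[0.015,0,0,0,1],[0.016,0,0,0,1],[0.016,0,0,0,1],[0.016,0,0,0,1],[0.016,0,0,0,1],[0.016,0,0,0,1],[0.016,0,0,0,1]],
])

```text
time_s: 20.05
ee_pos: [624.4, -86.6, 47.3]
eef_rot: [0.671, 0.742, 0.007, 0.02]
contact_force: [12.2, -26.2, -10.8]
gripper_width: -0.0
```

```bash
python3 - <<'E'
from plan import plan
from h import *
plan(624.4,-86,46,.115)
c=capture("scene");i=c["image"]
crop("pics/s13.png",i,180,260,290,360,9)
plan(624.4,-86,46,.115);print(observe()["dq"].round(3))
E
```

```text
t 20.05 pos [624.4 -86.6  47.3] tooly 0.101 j7 0.45 F [ 12.2 -26.2 -10.8] w -0.0
row [0.0012, -0.0, 0.0026] -0.0023 dist 1 deg -0.8
t 20.1 pos [624.4 -86.6  47.3] tooly 0.101 j7 0.45 F [ 11.5 -25.6 -10.5] w 0.1
row [0.0012, -0.0, 0.0026] -0.0023 dist 1 deg -0.8
[-0.001  0.001 -0.001 -0.001  0.     0.     0.001]
```

View pics/s13.png

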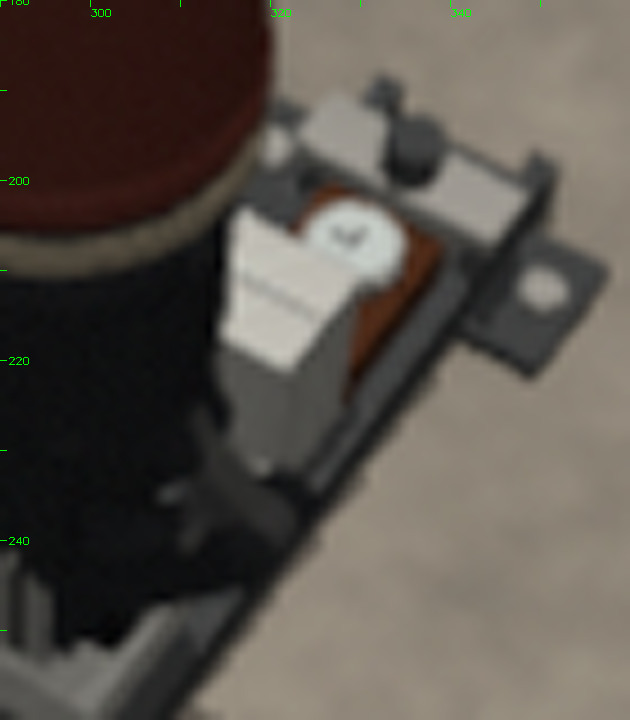

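```bash
python3 - <<'E'
from workcell import sign_off
print(sign_off())
E
```

```text
the job is handed in; nothing more can be done
None
```

I stood two spacers one behind the other in the channel, pushed the jaw up by its black grip until the stack went tight, and handed the job in at about 20 s still holding it pushed. The sign-off gave no verdict.

**Gap and spare:** I measured the gap at about 57 mm, so two spacers were enough. The third stays where it stood on the counter, about 175 mm from the channel's centre line. I did not touch the bottle, the ring box, the screwdriver or the yellow blocks.

**Last checks:**
- The jaw stopped after roughly 22 mm of its 34 mm travel and stayed there, to within about 0.2 mm, as the push rose from about 9 to 26 N along the channel. That is the stack closing on the block, not the jaw reaching its end.
- The final push was steady at about 26 N, joint speeds were near zero, and the pictures show both spacers upright and together against a flat block.

**What disagreed or could not be checked:**
- The two cameras differed by 2–4 mm in world x. I settled this by comparing the held spacer with the robot's own position, and both spacers went into the channel without touching the walls.
- The fingers also carry about 12 N sideways and 11 N vertically, and the tool is tilted about 0.04 rad.
- The forces between the jaw, the spacers and the block could not be measured directly. I inferred them from the wrist force less the spring.

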